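# Push a grinding jar up its loading ramp into the cradle

## Robot

A 6-joint arm with a two-finger parallel gripper is mounted at the origin on the work surface. World frame = base frame: x ahead of the robot, y to its left, z up, the work surface at z = 0. Lengths are in m, angles in degrees, forces in N, time in s.
With the tool pointing down it reaches from about 0.25 to 0.725 m from the base axis. Payload 9.7 kg.
Tool frame: the origin (TCP) lies at the very end of the fingers, on their centre line; the grasp point (between the pads) lies 19 mm behind it; y points along the fingers, x is the direction in which the jaws open and shut, and the axes are right-handed (so a half turn about y gives the same grasp; the last joint's range is limited). The gripper opens to 85 mm and grips with 20 to 120 N. Pads are 22 mm wide; open, the fingers measure 114 mm over their backs; the gripper's body (76 mm by 85 mm) begins 54 mm behind the grasp point. The pads swing forward as they close: fully open they stand 13 mm farther back than shut.
Start: joints at [75.917, 4.979, 10.078, 95.1, 0, 90], TCP at [0.134, 0.533, 0.208] pointing down, gripper open.
Joint ranges: [-179.16, 179.16], [-48.56, 103.87], [-65.8, 70.77], [-126.05, 130.52], [-82.76, 87.17], [-180, 180]. Speed limits (degrees/s): [127.2, 127.2, 147.25, 180, 180, 180].

## Interface

Orientations are given as [roll, pitch, yaw] about the fixed x, y, z axes, in that order (R = Rz(yaw) Ry(pitch) Rx(roll)).
In Python, from workcell import bot gives the robot as it stands.
- The arm moves only by the shell command python3 -m jog 'ROWS' [FORCE]. ROWS is JSON, a list of rows, each a list of 7 numbers: the closure, from 0 (fully open) to 1 (shut), then the shift along the world's x, y, z in units of 25 mm (1.0 is 25 mm), then the turn, a rotation vector about the world's x, y, z in units of 5 degrees (1.0 is 5 degrees). A call has 1 to 5 rows; each row is the pose to reach, as a shift and turn from the pose commanded when the call began; what a row does not reach only later rows make up. A row lasts 1/10 s, in which the tool goes at most 50 mm and 8.59 degrees, less where a joint would pass 70% of its speed; a pose out of reach is approached as far as the arm can. A call with a gripper value outside its range is refused whole. The fingers move at their own pace and stop on an object; FORCE is the grip in N (left out, the last holds). Time passes only in rows, so rows that repeat a pose let the fingers close. It gives the time, the measured TCP pose, the force and the opening at its end, in the units of the state.
- bot.get_obs(): the state, without advancing time (a new reading comes with each control period).
- bot.camera(name): name is "side" or "top"; returns (picture, depth): 400x640x3 uint8, red, green, blue; 400x640 float32, m along the optical axis (not along the pixel's ray), 0 where there is no reading.
- bot.camera_model(name): a dict with "fx", "fy", "cx", "cy" (pixels), "k1" (the pictures are not rectified: a ray, as slopes to the right and down, at radius r is drawn at 1 + k1 r^2 times it, then the intrinsics apply), "rvec" (rotation vector, rad) and "tvec" (3), from world to camera coordinates, as OpenCV has them. Camera axes: x right, y down, z forward; pixel columns grow to the right and rows downward; lengths in m; the calibration is good to about 2 mm. A picture is of the moment at which its call begins. camera_model takes no time and is no camera call.
- bot.job_done(): hands the job in, once; it reports no verdict.
Trained networks look in the newest picture that a camera, given by its name, has taken for a name from the list of things; names that differ only in an ending like _2 or _b are one class to them, and where a whole thing is asked for, a point or a joint stands for the part that bears it (a point fixed in the world has none). Each returns a list of dicts, best first, with "conf" (0 to 1); they miss things now and then, are a little off and sometimes report something else, mostly with a low value. They report only what shows in the picture. A call takes as long as a camera call. They do not tell look-alikes from the thing itself.
- bot.regions_of(camera, label): "pixels" (400x640 bool, what is visible of it) and "point" ([row, column] in pixels, amid what is visible of it).
The state is a dict: "time": time; "q": joint angles; "qd": joint speeds; "joint_efforts": joint torques, N m; "ee_pos": TCP position; "tcp_rot": TCP orientation; "wrist_force": force on the tool from outside, world axes, zero at the start; "torque": the same for the moment, N m; "opening": finger opening in m.
Only numpy, scipy, OpenCV 4.12 (cv2) and the standard library are available. Lean on these libraries where they do the work, as an engineer would, in place of code of your own. Each camera call takes 0.05 s, during which the arm holds its last target. There are 200 camera calls.

## Task

A steel grinding jar is lying on its side at the foot of the small loading ramp on the lab bench. With the fingers, push it slowly and steadily up the ramp, without letting it run off or roll back, until it drops over the little step at the top and lies in the cradle against the end stop, then leave it there. Do not lift or carry the jar, and leave the spare jar, the tip box and the beaker where they stand.

Things in the scene. Friction and masses are not known exactly. Their poses are not given: they have to be found in the camera images.
- ramp: Aluminium loading ramp, fixed; place and heading differ each run. Origin: on the bench top under the foot of the incline, on the centre line; +x level, uphill; +y left looking uphill; z up. From x = -105 to 0 mm a level foot deck, top 10 mm above the bench; from x = 0 to 170 the incline, 9 degrees, height 10 to 36.9; then the cradle and end stop. On the incline a jar rolls back freely unless held.
- incline: The sloping plate of the ramp, 172 mm long, fixed. Origin: centre of its lower edge on its upper surface (ramp x = 0, height 10 mm); +x up the slope along the surface, +y as the ramp's, z square to the surface.
- step (a point): Upper edge of the incline, on the centre line (ramp x = 170, height 36.9 mm). Beyond it the floor drops by 4 mm to the level cradle floor (height 32.9), which runs to the end stop at ramp x = 220. The step keeps a jar in the cradle from rolling out.
- cradle (a point): Where the jar's centre lies when it is in the cradle and touches the end stop (ramp x = 188, height 64.9 mm). The end stop is an upright black rubber face 32 mm beyond, at ramp x = 220, top 78 mm above the bench, on a low white housing 150 mm wide and 50 mm high (knob to 60 mm) that reaches to ramp x = 306.
- curb (a point): Top inner edge of the low cross bar that closes the lower end of the foot deck, on the centre line (ramp x = -95, 18 mm above the bench, 8 above the deck; 10 mm thick).
- rail (a point): A point on top of the left side rail at the foot of the incline (ramp y = 67, height 22 mm). Two grey rails, 128 mm apart inside, 140 outside, run along deck, incline and cradle, 12 mm above deck and incline, 16 above the cradle floor.
- jar: The jar to push: a steel cylinder lying across the ramp, 120 mm long, 60 mm in diameter, with two smooth black nylon rings (64 mm diameter, 16 wide) 42 mm either side of its middle; 0.3 to 0.6 kg; smooth (friction about 0.35). Origin: its centre, 32 mm above the surface it rolls on. y is the cylinder's axis, along the ramp's y at the start; x, z turn as it rolls. Starts on the level deck, centre at ramp x -28 to -18.
- spare_jar: Bystander: an equal jar (64 mm diameter, 120 mm tall) standing on its end on the bench, to the right of the foot of the ramp, loose. Origin: centre of its underside.
- tip_box: Bystander: blue pipette tip box with a clear lid, 120 x 80 mm, 75 mm high, loose on the bench to the right of the upper part of the ramp. Origin: centre of its underside, x along its long side.
- beaker: Bystander: white plastic beaker, rim 76 mm in diameter, 90 mm high, loose on the bench to the right of the middle of the ramp. Origin: centre of its underside.
Things that resemble listed ones, but are neither listed nor needed, are in the scene too. What is shaped like the jar but brown, pink or red is not meant.

How it is judged:
By the outcome, as a careful person would: the job done as asked, in the order asked, and still so for the second after the job is handed in, with the robot touching nothing.
It also fails if it takes over 38 s, if anything falls off the work surface, if the arm or the gripper's body presses on something with over 40 N, if the wrist force passes 120 N, or if a joint passes its speed limit or range.

## Working session

There is one attempt and no reset: what is moved stays moved. The work goes in short steps, Python scripts to look and compute and a shell command to move; the robot and the scene stay as the last step left them, time stands still between calls to the robot, and variables do not carry over. Pictures are saved under pics/ and viewed, about 8 in all and at most 12, crops included, and the job is handed in when it is done.

```bash
mkdir -p pics; ls
cat > h.py <<'E'
import numpy as np, cv2
from workcell import bot
def model(n):
    m=bot.camera_model(n); R=cv2.Rodrigues(np.array(m["rvec"],float))[0]; return m,R,np.array(m["tvec"],float)
def pts(n,depth,mask):
    m,R,t=model(n); v,u=np.nonzero(mask&(depth>0)); z=depth[v,u]
    xd=(u-m["cx"])/m["fx"]; yd=(v-m["cy"])/m["fy"]; x,y=xd.copy(),yd.copy()
    for _ in range(10):
        s=1+m["k1"]*(x*x+y*y); x,y=xd/s,yd/s
    return (np.c_[x*z,y*z,z]-t)@R
def proj(n,P):
    m,R,t=model(n); c=np.atleast_2d(P)@R.T+t; x,y=c[:,0]/c[:,2],c[:,1]/c[:,2]; s=1+m["k1"]*(x*x+y*y)
    return np.c_[m["fx"]*x*s+m["cx"],m["fy"]*y*s+m["cy"]]
def save(n,img): cv2.imwrite("pics/"+n+".png",img[...,::-1])
E
python3 - <<'E'
from h import *
for n in ("top","side"):
    im,d=bot.camera(n); save(n+"0",im); np.save(n+"_d.npy",d)
    for l in ("ramp","incline","jar","spare_jar","tip_box","beaker"):
        for r in bot.regions_of(n,l):
            p=pts(n,d,r["pixels"])
            print(n,l,round(r["conf"],2),r["point"],r["pixels"].sum(),np.round(np.median(p,0),3) if len(p) else None, np.round(p.min(0),3) if len(p) else None,np.round(p.max(0),3) if len(p) else None)
print(bot.get_obs())
E
```

```text
pics
top ramp 0.74 [189.2, 270.3] 8273 [0.564 0.046 0.032] [ 0.418 -0.201 -0.003] [0.698 0.226 0.082]
top incline 0.64 [194.7, 285.2] 3726 [0.55  0.002 0.026] [ 0.462 -0.101 -0.004] [0.639 0.097 0.052]
top jar 0.86 [291.0, 372.2] 1326 [ 0.316 -0.202  0.059] [ 0.243 -0.268 -0.003] [ 0.377 -0.152  0.068]
top jar 0.81 [212.3, 327.8] 1317 [ 0.506 -0.103  0.068] [ 0.441 -0.15   0.006] [ 0.579 -0.056  0.079]
top jar 0.81 [272.3, 203.4] 1419 [0.367 0.193 0.058] [ 0.297  0.141 -0.002] [0.429 0.251 0.068]
top jar 0.8 [217.0, 425.2] 1317 [ 0.487 -0.335  0.058] [ 0.42  -0.401 -0.004] [ 0.551 -0.299  0.068]
top spare_jar 0.6 [152.3, 403.2] 897 [ 0.641 -0.269  0.119] [ 0.617 -0.331 -0.002] [ 0.679 -0.246  0.126]
top tip_box 0.96 [116.2, 300.8] 1864 [ 0.743 -0.039  0.075] [ 0.683 -0.097 -0.003] [0.843 0.022 0.08 ]
top tip_box 0.62 [194.7, 288.9] 3823 [0.55  0.    0.026] [ 0.454 -0.104 -0.004] [0.65  0.097 0.053]
side ramp 0.91 [200.1, 327.0] 3875 [0.554 0.014 0.028] [ 0.415 -0.206 -0.001] [0.728 0.299 0.082]
side incline 0.87 [195.8, 324.4] 1250 [0.571 0.022 0.03 ] [ 0.481 -0.107  0.01 ] [0.654 0.
[... 770 characters left out ...]
.148  0.079] [ 0.66  -0.28   0.045] [ 0.733 -0.061  0.122]
{'time': 0.7, 'q': array([7.59177759e+01, 4.97788181e+00, 1.00797416e+01, 9.51015099e+01,
       7.25241047e-04, 8.99983681e+01]), 'qd': array([-0.05567336,  0.00690113,  0.05670527, -0.02463937,  0.07187639,
        0.15325826]), 'joint_efforts': array([-6.65679727e-04, -5.19968176e+01,  4.64781690e+01,  1.31883920e-03,
       -8.33151628e-07, -1.19413164e-05]), 'ee_pos': array([0.13381646, 0.5334621 , 0.20760761]), 'tcp_rot': array([-8.99992748e+01, -3.49838656e-04,  7.59194078e+01]), 'wrist_force': array([-0.00238438,  0.46606065,  0.61446666]), 'torque': array([0.01249252, 0.02879625, 0.02432492]), 'opening': 0.08587158282165192}
```

```bash
python3 -c "
import cv2,numpy as np
a=cv2.imread('pics/top0.png');b=cv2.imread('pics/side0.png')
cv2.imwrite('pics/both.png',np.vstack([cv2.resize(a[60:340,130:480],(750,600))[:600]])) 
cv2.imwrite('pics/s.png',cv2.resize(b[100:340,180:500],(800,600)))"
```

```text
(no output)
```

View pics/both.png

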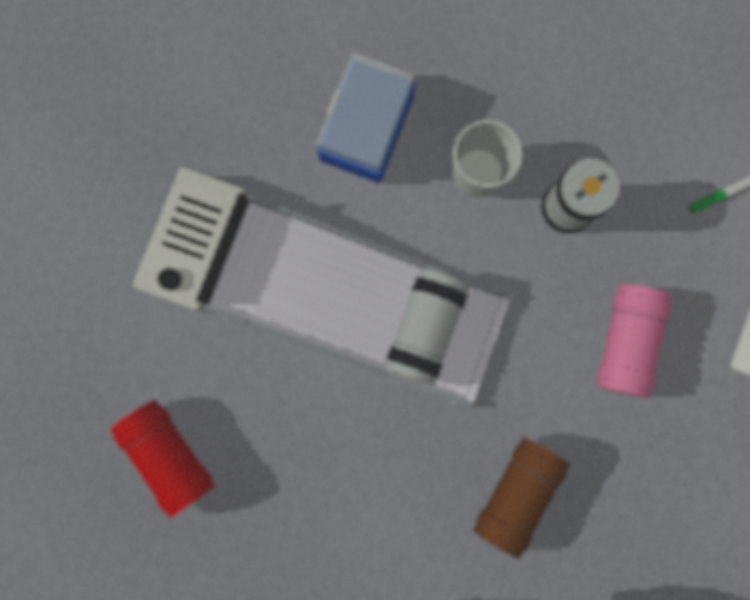

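View pics/s.png

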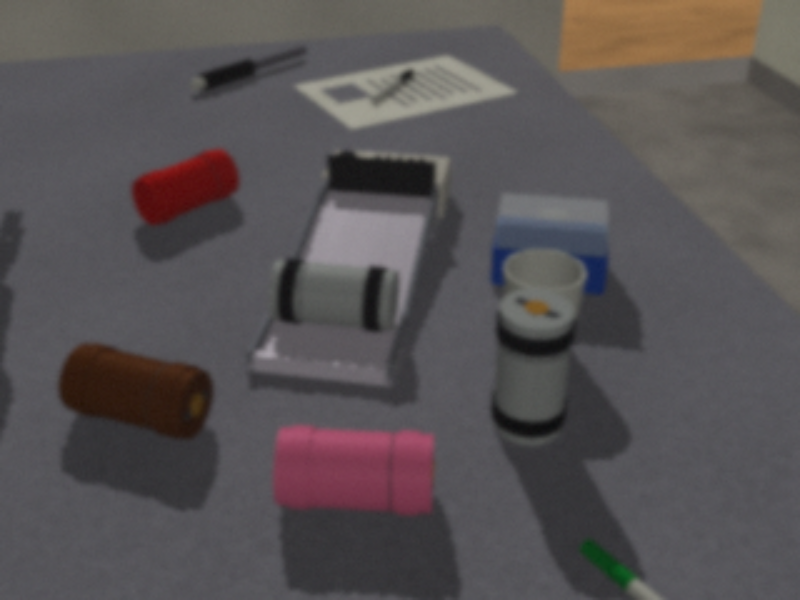

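The pictures show the silver jar with black rings lying near the foot of the ramp, at about (425,325) in the top crop and (337,295) in the side crop. Uphill runs left, to the white housing at (190,235) in the top crop. The spare jar, beaker and tip box stand on the right side. Next I fit the ramp pose from depth.

```bash
cat > fit.py <<'E'
from h import *
from scipy.optimize import minimize
def height(x,y):
    a=abs(y); h=np.zeros_like(x)
    base=np.where(x<0,.010,np.where(x<.17,.010+x*np.tan(np.radians(9)),.0329))
    rail=base+np.where(x<.17,.012,.016)
    h=np.where((x>-.105)&(x<.22)&(a<.07),np.where(a<.064,base,rail),0)
    h=np.where((x>-.105)&(x<-.095)&(a<.07),.018,h)
    h=np.where((x>.22)&(x<.228)&(a<.075),.078,h)
    h=np.where((x>=.228)&(x<.306)&(a<.075),.050,h)
    return h
def fit(n,d,jar=(0.506,-0.11)):
    P=pts(n,d,np.ones((400,640),bool))
    k=(P[:,0]>.3)&(P[:,0]<.8)&(P[:,1]>-.25)&(P[:,1]<.3)&(P[:,2]<.1); P=P[k]
    def cost(p,P=P):
        c,s=np.cos(p[2]),np.sin(p[2]); dx,dy=P[:,0]-p[0],P[:,1]-p[1]
        x=c*dx+s*dy; y=-s*dx+c*dy
        k=(x>-.14)&(x<.34)&(abs(y)<.1)
        far=~((abs(x+.023)<.05)&(abs(y)<.075))
        e=np.abs(P[:,2]-height(x,y)-p[3])
        w=k&far
        return np.mean(np.minimum(e,.02)[w])
    best=None
    for yaw in np.radians(np.arange(50,85,5)):
      for dx in (-.02,0,.02):
        for dy in (-.02,0,.02):
          p0=[.513+dx,-.08+dy,yaw,0]
          if best is None or cost(p0)<best[0]: best=(cost(p0),p0)
    p=best[1]
    for _ in range(3):
        r=minimize(cost,p,method="Nelder-Mead",options=dict(initial_simplex=[p]+[list(np.array(p)+v) for v in np.diag([.008,.008,.06,.003])],xatol=1e-5,fatol=1e-7,maxiter=600)); p=list(r.x)
    return r
E
python3 - <<'E'
from fit import *
for n in ("top","side"):
    d=np.load(n+"_d.npy"); r=fit(n,d); p=r.x; print(n,np.round(p,4),np.degrees(p[2]),r.fun)
    im=cv2.imread(f"pics/{n}0.png")
    c,s=np.cos(p[2]),np.sin(p[2])
    W=lambda x,y,z:[p[0]+c*x-s*y,p[1]+s*x+c*y,z]
    im2=im.copy()
    for L in ([(-.105,.07,.01),(-.105,-.07,.01),(.22,-.07,.045),(.22,.07,.045),(-.105,.07,.01)],[(0,.064,.01),(0,-.064,.01)],[(.17,.064,.0369),(.17,-.064,.0369)],[(.22,-.075,.078),(.22,.075,.078)],[(.306,-.075,.05),(.306,.075,.05)]):
        q=proj(n,np.array([W(*a) for a in L])); cv2.polylines(im2,[np.round(q*16).astype(np.int32)],False,(0,255,0),1,shift=4)
    if n=="top": A=cv2.resize(im2[110:270,180:380],(750,600)); cv2.imwrite("pics/ov.png",A)
    im_,d_=bot.camera(n); R=min(bot.regions_of(n,"jar"),key=lambda r:np.linalg.norm(np.median(pts(n,d_,r["pixels"]),0)[:2]-[.506,-.11]))
    P=pts(n,d_,R["pixels"]); x=c*(P[:,0]-p[0])+s*(P[:,1]-p[1]); y=-s*(P[:,0]-p[0])+c*(P[:,1]-p[1]); k=P[:,2]>.05
    t=P[:,2]>.066
    print("jar x,y range",np.percentile(x[k],[2,50,98]),np.percentile(y[k],[2,50,98]),"top x",np.median(x[t]),P[:,2].max())
E
```

```text
top [ 5.1690e-01 -8.2100e-02  1.1955e+00  5.0000e-04] 68.49949019723462 0.0018408004722320407
jar x,y range [-0.05129814 -0.02318185  0.00401188] [-0.05553336  0.0028666   0.05949224] top x -0.023612447614882223 0.07746529149845312
side [ 0.5183 -0.0825  1.1946  0.0012] 68.4465741559413 0.003945549999914813
jar x,y range [-0.0536433  -0.04166906 -0.01478084] [-0.05785521 -0.00041953  0.05741664] top x -0.03251318348893879 0.07672653458965564
```

View pics/ov.png

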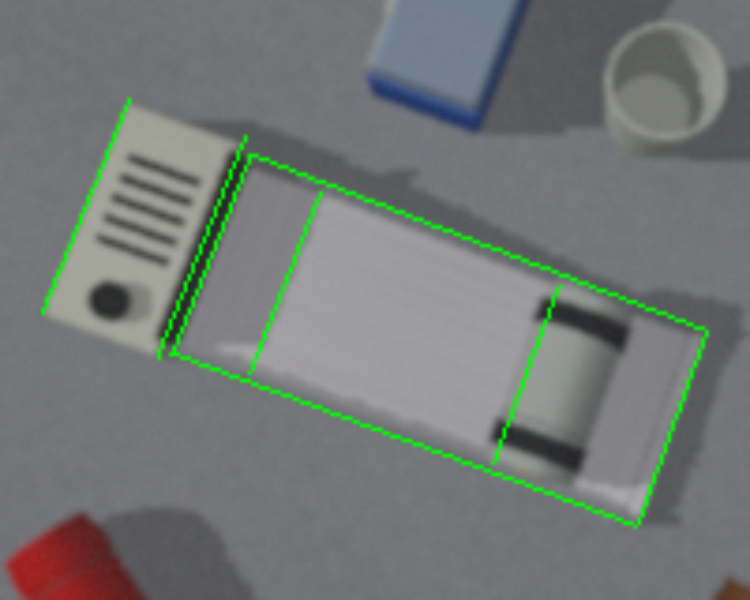

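The fit overlay matches the ramp edges. Ramp origin is about (0.517, -0.082), heading 68.5°, and the jar is at ramp x ≈ -23 mm. I'll move to above the deck, behind the jar.

```bash
python3 -m jog '[[0.3,0.7,-1.4,0,0,0,-1],[0.3,1.4,-2.8,0,0,0,-2],[0.3,2.1,-4.2,0,0,0,-3],[0.3,2.8,-5.5,0,0,0,-4],[0.3,3.5,-6.9,0,0,0,-4.9]]' 20
python3 -m jog '[[0.3,0.7,-1.4,0,0,0,-1],[0.3,1.4,-2.8,0,0,0,-2],[0.3,2.1,-4.2,0,0,0,-3],[0.3,2.8,-5.5,0,0,0,-4],[0.3,3.5,-6.9,0,0,0,-4.9]]'
python3 -m jog '[[0.3,0.7,-1.4,0,0,0,-1],[0.3,1.4,-2.8,0,0,0,-2],[0.3,2.1,-4.2,0,0,0,-3],[0.3,2.8,-5.5,0,0,0,-4],[0.3,3.5,-6.9,0,0,0,-4.9]]'
```

```text
time: 1.4
ee_pos: [0.2217, 0.3597, 0.2076]
tcp_rot: [-90.0, -0.0, 51.2]
wrist_force: [0.1, 0.7, 0.9]
opening: 0.0598
time: 1.9
ee_pos: [0.3092, 0.1872, 0.2078]
tcp_rot: [-90.0, -0.1, 26.7]
wrist_force: [1.8, 0.0, 1.5]
opening: 0.0597
time: 2.4
ee_pos: [0.3968, 0.0144, 0.2078]
tcp_rot: [-90.0, -0.1, 2.2]
wrist_force: [0.1, 1.0, -0.4]
opening: 0.0594
```

```bash
python3 -m jog '[[0.3,0.75,-1.4,0,0,0,-1],[0.3,1.5,-2.8,0,0,0,-2],[0.3,2.2,-4.2,0,0,0,-3],[0.3,2.9,-5.5,0,0,0,-4],[0.3,3.65,-6.83,0,0,0,-4.74]]'
python3 -m jog '[[0.3,0,0,-1,0,0,0],[0.3,0,0,-2,0,0,0],[0.3,0,0,-3,0,0,0],[0.3,0,0,-3.6,0,0,0],[0.3,0,0,-4,0,0,0]]'
python3 - <<'E'
from h import *
im,d=bot.camera("side"); cv2.imwrite("pics/s2.png",cv2.resize(im[130:310,200:440,::-1],(800,600)))
print(bot.get_obs()["ee_pos"])
E
```

```text
time: 2.9
ee_pos: [0.488, -0.1564, 0.2077]
tcp_rot: [-90.0, -0.0, -21.5]
wrist_force: [-0.0, 0.7, 1.1]
opening: 0.06
time: 3.4
ee_pos: [0.4872, -0.1546, 0.1065]
tcp_rot: [-90.0, 0.1, -21.3]
wrist_force: [-0.1, -0.5, 0.5]
opening: 0.0597
[ 0.48691797 -0.15452784  0.10554167]
```

View pics/s2.png

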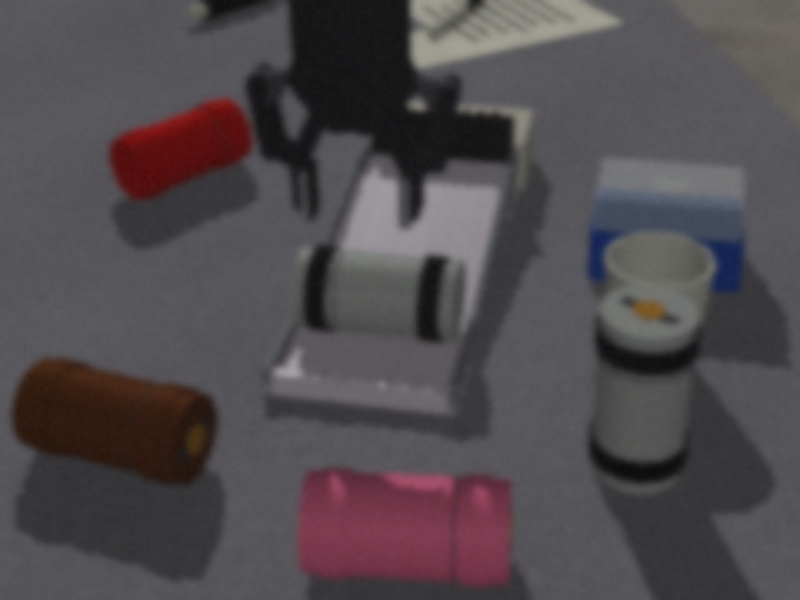

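The fingers, at (310,200) and (410,215), hang over the deck behind the jar at (382,290) and are clear of it. Now I descend.

```bash
python3 -m jog '[[0.3,0,0,-0.8,0,0,0],[0.3,0,0,-1.6,0,0,0],[0.3,0,0,-2.4,0,0,0],[0.3,0,0,-3.1,0,0,0],[0.3,0,0,-3.1,0,0,0]]'
python3 - <<'E'
from fit import *
p=[.5170,-.0822,np.radians(68.5)]; c,s=np.cos(p[2]),np.sin(p[2])
o=bot.get_obs(); e=o["ee_pos"]-[p[0],p[1],0]; print(o["ee_pos"],"ramp",c*e[0]+s*e[1],-s*e[0]+c*e[1],o["wrist_force"],o["tcp_rot"])
E
```

```text
time: 3.95
ee_pos: [0.4868, -0.1544, 0.0289]
tcp_rot: [-90.0, 0.1, -21.3]
wrist_force: [-0.6, 0.8, 0.3]
opening: 0.0597
[ 0.48679797 -0.1544388   0.02890099] ramp -0.07828133221193395 0.0016248868545384355 [-0.6463526   0.78169331  0.3169611 ] [-90.00882306   0.12601832 -21.27263442]
```

```bash
for i in 1 2; do python3 -m jog '[[0.3,0.02,0.05,0,0,0,0],[0.3,0.04,0.1,0,0,0,0],[0.3,0.065,0.165,0,0,0,0],[0.3,0.085,0.22,0,0,0,0],[0.3,0.11,0.28,0,0,0,0]]'; done
python3 -m jog '[[0.3,0.02,0.05,0,0,0,0],[0.3,0.04,0.1,0,0,0,0],[0.3,0.065,0.165,0,0,0,0],[0.3,0.09,0.23,0,0,0,0],[0.3,0.12,0.3,0,0,0,0]]'
cat > chk.py <<'E'
from fit import *
import sys
p=[.5170,-.0822,np.radians(68.5)]; c,s=np.cos(p[2]),np.sin(p[2])
rf=lambda P:np.c_[c*(P[:,0]-p[0])+s*(P[:,1]-p[1]),-s*(P[:,0]-p[0])+c*(P[:,1]-p[1]),P[:,2]]
o=bot.get_obs(); print("tcp ramp",np.round(rf(o["ee_pos"][None])[0],4),"F",np.round(o["wrist_force"],1),"t",o["time"])
for n in ("top","side"):
    im,d=bot.camera(n); cv2.imwrite(f"pics/{n}_{sys.argv[1]}.png",cv2.resize(im[100:280,190:430,::-1],(800,600)))
    for r in bot.regions_of(n,"jar"):
        P=rf(pts(n,d,r["pixels"])); P=P[(abs(P[:,1])<.075)&(P[:,0]>-.11)&(P[:,0]<.222)]
        if len(P)<200: continue
        h=P[:,2]-np.where(P[:,0]<0,.01,np.where(P[:,0]<.17,.01+P[:,0]*.158,.0329)); k=h>.03
        if k.sum()<100: continue
        Q=P[k]; 
        # cylinder axis fit: centre x at y, radius 31, height about surface+32
        from scipy.optimize import least_squares
        f=lambda a:np.hypot(Q[:,0]-a[0]-a[1]*Q[:,1],Q[:,2]-a[2])-.0305
        R=least_squares(f,[np.median(Q[:,0]),0,.05],loss="soft_l1",f_scale=.002)
        print(n,round(r["conf"],2),"jar x,yawdeg,z",np.round([R.x[0],np.degrees(R.x[1]),R.x[2]],4),"y",np.round(np.percentile(Q[:,1],[2,98]),3),"rms",np.sqrt(np.mean(R.fun**2)))
E
python3 chk.py a
```

```text
time: 4.45
ee_pos: [0.4906, -0.1477, 0.0305]
tcp_rot: [-90.0, -0.0, -21.3]
wrist_force: [0.3, -1.4, -0.2]
opening: 0.0598
time: 4.95
ee_pos: [0.4931, -0.1407, 0.0301]
tcp_rot: [-90.0, 0.0, -21.3]
wrist_force: [0.1, -0.1, -0.2]
opening: 0.0597
time: 5.45
ee_pos: [0.4962, -0.1338, 0.0309]
tcp_rot: [-90.1, -0.1, -21.3]
wrist_force: [-4.5, -4.6, 11.1]
opening: 0.0599
tcp ramp [-0.0556  0.0004  0.0309] F [-4.5 -4.6 11.1] t 5.45
top 0.75 jar x,yawdeg,z [-0.0226  0.121   0.0428] y [-0.034  0.062] rms 0.051108239578059364
side 0.64 jar x,yawdeg,z [-0.0203  0.1621  0.0424] y [-0.059  0.058] rms 0.0037949190850784503
```

View pics/side_a.png

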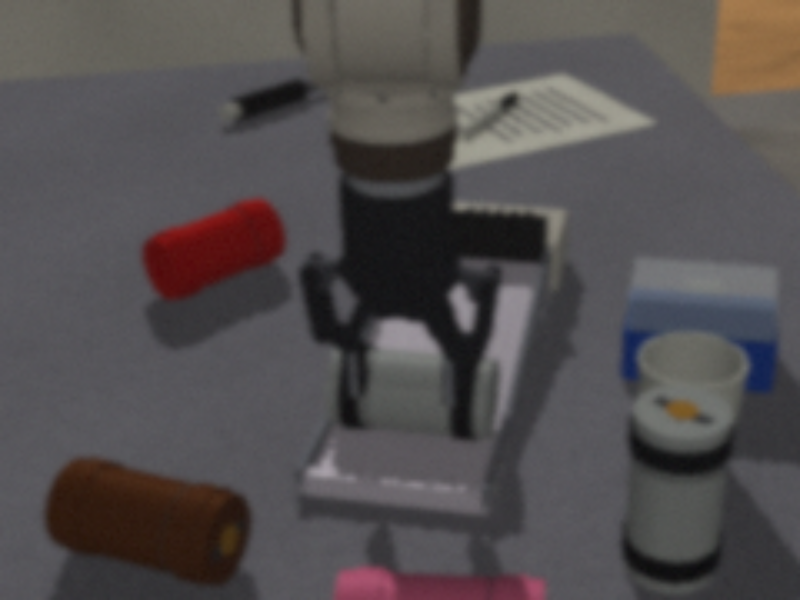

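The fingers are on the rings, but the 11 N upward force means they press on the jar's upper quadrant: the finger is wider higher up. I'll back off, lean the tool back 25° so the tips lead, and then push.

```bash
python3 -m jog '[[0.3,-0.1,-0.25,0,0,0,0],[0.3,-0.2,-0.5,0,0,0,0],[0.3,-0.25,-0.65,0,1.5,-0.6,0],[0.3,-0.25,-0.65,0,3.1,-1.2,0],[0.3,-0.25,-0.65,-0.05,4.65,-1.83,0]]'
python3 -m jog '[[0.3,0,0,0,0,0,0],[0.3,0,0,0,0,0,0]]'
python3 chk.py b
```

```text
time: 6.15
ee_pos: [0.4906, -0.1501, 0.0302]
tcp_rot: [-64.7, -0.3, -21.3]
wrist_force: [-0.1, -0.7, -0.2]
opening: 0.0599
time: 6.35
ee_pos: [0.4892, -0.1506, 0.0281]
tcp_rot: [-65.1, 0.0, -21.4]
wrist_force: [0.1, 0.3, -0.5]
opening: 0.0597
tcp ramp [-0.0739  0.0008  0.0281] F [ 0.1  0.3 -0.5] t 6.35
top 0.74 jar x,yawdeg,z [-0.022   0.0134  0.0422] y [-0.055  0.06 ] rms 0.0021079299730923495
side 0.65 jar x,yawdeg,z [-0.0207  0.2997  0.0409] y [-0.06   0.036] rms 0.004770559462088346
```

View pics/side_b.png

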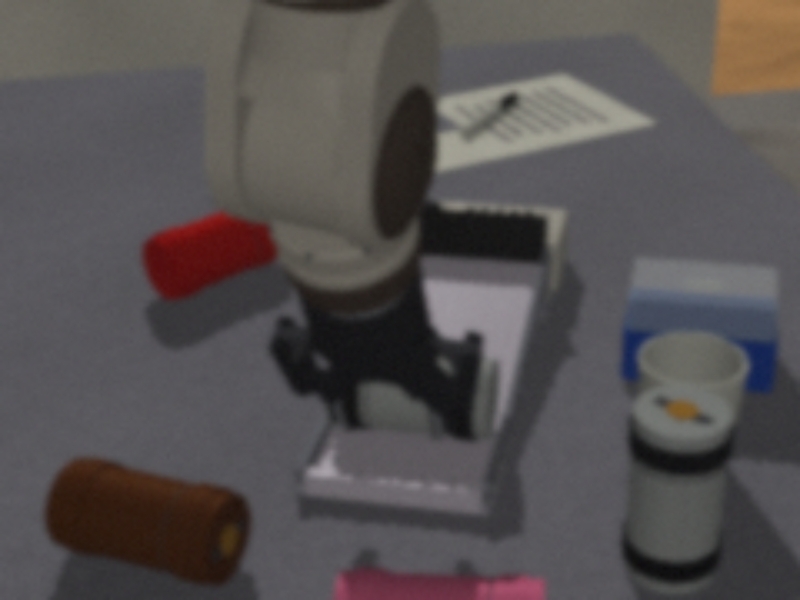

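The tool leans back downhill and the jar is unmoved (rings at about (345,400) and (470,400)). Now a slow push.

```bash
for i in 1 2 3 ; do python3 -m jog '[[0.3,0.025,0.065,0,0,0,0],[0.3,0.05,0.13,0,0,0,0],[0.3,0.08,0.195,0,0,0,0],[0.3,0.105,0.26,0,0,0,0],[0.3,0.13,0.33,0,0,0,0]]'; done; python3 chk.py c
```

```text
time: 7.05
ee_pos: [0.4932, -0.1411, 0.0288]
tcp_rot: [-65.0, -0.1, -21.3]
wrist_force: [-0.2, -0.0, -0.4]
opening: 0.0597
time: 7.55
ee_pos: [0.4964, -0.1329, 0.0288]
tcp_rot: [-65.0, -0.1, -21.3]
wrist_force: [0.0, 0.6, 1.1]
opening: 0.0597
time: 8.05
ee_pos: [0.4996, -0.1247, 0.0288]
tcp_rot: [-65.0, -0.1, -21.3]
wrist_force: [-0.6, -0.3, -0.0]
opening: 0.0598
tcp ramp [-0.0459  0.0006  0.0288] F [-0.6 -0.3 -0. ] t 8.05
top 0.65 jar x,yawdeg,z [-0.022   0.0539  0.0423] y [-0.055  0.06 ] rms 0.0016621852844555189
side 0.63 jar x,yawdeg,z [-0.0208  0.9932  0.0419] y [-0.06   0.056] rms 0.014505206419124655
```

Run:
```python
from h import *
from scipy.spatial.transform import Rotation as Ro
o=bot.get_obs(); R=Ro.from_euler("xyz",o["tcp_rot"],degrees=True).as_matrix()
out=[]
for n in ("side","top"):
    im,d=bot.camera(n); S=4 
    L=[(sx*.037,-k*.01,0) for sx in (-1,1) for k in range(5)]
    q=proj(n,np.array([o["ee_pos"]+R@np.array(a) for a in L]))
    u0,v0=(q.mean(0)-[50,35]).astype(int)
    A=cv2.resize(np.ascontiguousarray(im[v0:v0+75,u0:u0+100,::-1]),None,fx=8,fy=8,interpolation=cv2.INTER_CUBIC)[:300*2]
    A=cv2.convertScaleAbs(A,alpha=1.6)
    for i,a in enumerate(q): cv2.circle(A,tuple(int(t) for t in (a-[u0,v0]+.5)*8),3,(0,0,255) if i%5==0 else (0,255,0),-1)
    out.append(A)
cv2.imwrite("pics/tip.png",cv2.resize(np.hstack(out),(800,300)) if 0 else out[0])
cv2.imwrite("pics/tipt.png",out[1])
```

```text
(no output)
```

View pics/tip.png

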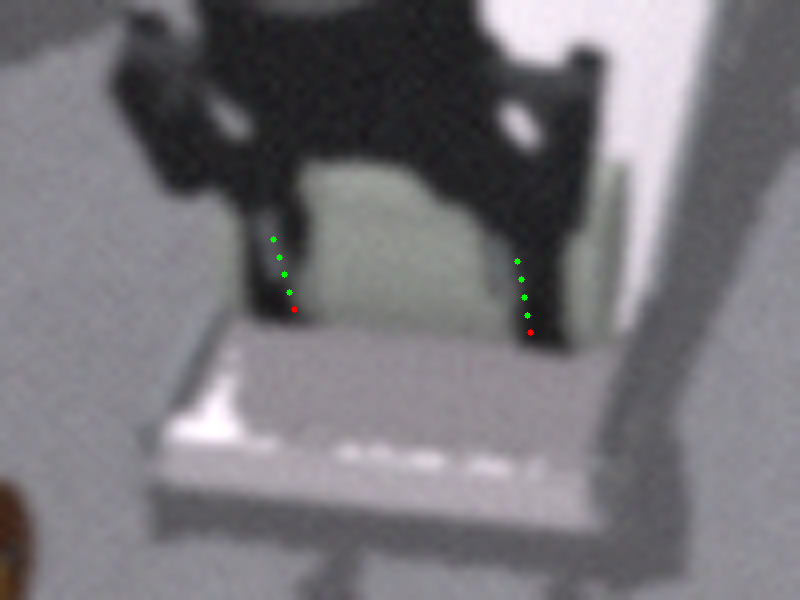

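Run:
```python
from fit import *
p=[.5170,-.0822,np.radians(68.5)]; c,s=np.cos(p[2]),np.sin(p[2])
im,d=bot.camera("side"); P=pts("side",d,np.ones((400,640),bool))
x=c*(P[:,0]-p[0])+s*(P[:,1]-p[1]); y=-s*(P[:,0]-p[0])+c*(P[:,1]-p[1]); z=P[:,2]
for lo,hi in ((-.046,-.034),(-.02,.02),(.034,.046)):
    print("y",lo,hi)
    for a in np.arange(.016,.10,.006):
        k=(y>lo)&(y<hi)&(z>a)&(z<a+.006)&(x>-.09)&(x<.0)
        if k.any(): print(round(a+.003,3),k.sum(),np.round(np.percentile(x[k],[10,50,90]),3))
```

```text
y -0.046 -0.034
0.025 7 [-0.046 -0.045 -0.045]
0.031 8 [-0.052 -0.049 -0.048]
0.037 9 [-0.053 -0.051 -0.049]
0.043 9 [-0.053 -0.052 -0.05 ]
0.049 9 [-0.053 -0.052 -0.05 ]
0.055 7 [-0.069 -0.05  -0.048]
0.061 12 [-0.071 -0.058 -0.043]
0.067 10 [-0.075 -0.07  -0.067]
0.073 10 [-0.079 -0.07  -0.053]
0.079 12 [-0.079 -0.076 -0.069]
0.085 3 [-0.083 -0.081 -0.079]
0.091 10 [-0.088 -0.086 -0.083]
0.097 11 [-0.089 -0.087 -0.083]
y -0.02 0.02
0.019 1 [-0.038 -0.038 -0.038]
0.025 16 [-0.046 -0.044 -0.043]
0.031 24 [-0.049 -0.048 -0.047]
0.037 25 [-0.052 -0.05  -0.048]
0.043 33 [-0.052 -0.05  -0.048]
0.049 41 [-0.052 -0.05  -0.047]
0.055 40 [-0.05  -0.048 -0.045]
0.061 51 [-0.047 -0.044 -0.041]
0.067 49 [-0.043 -0.039 -0.033]
0.073 14 [-0.036 -0.032 -0.03 ]
y 0.034 0.046
0.019 5 [-0.044 -0.042 -0.038]
0.025 4 [-0.048 -0.047 -0.046]
0.031 6 [-0.051 -0.049 -0.047]
0.037 11 [-0.054 -0.051 -0.049]
0.043 5 [-0.055 -0.052 -0.052]
0.049 1 [-0.054 -0.054 -0.054]
0.055 2 [-0.063 -0.06  -0.056]
0.061 2 [-0.072 -0.071 -0.069]
0.067 4 [-0.071 -0.07  -0.044]
0.073 5 [-0.077 -0.071 -0.031]
0.079 6 [-0.079 -0.078 -0.075]
0.085 2 [-0.085 -0.084 -0.082]
0.091 6 [-0.089 -0.087 -0.084]
0.097 5 [-0.088 -0.086 -0.083]
```

Depth shows the real fingertips about 28 mm behind the nominal TCP at this opening (tip z ≈ 0.056), so they sit too high. I'll back off, lower by 20 mm and push again.

```bash
python3 -m jog '[[0.3,-0.11,-0.28,0,0,0,0],[0.3,-0.25,-0.65,0,0,0,0],[0.3,-0.25,-0.65,-0.3,0,0,0],[0.3,-0.25,-0.65,-0.6,0,0,0],[0.3,-0.25,-0.65,-0.8,0,0,0]]'
for i in 1 2; do python3 -m jog '[[0.3,0.025,0.065,0,0,0,0],[0.3,0.05,0.13,0,0,0,0],[0.3,0.08,0.195,0,0,0,0],[0.3,0.105,0.26,0,0,0,0],[0.3,0.13,0.33,0,0,0,0]]'; done; python3 chk.py d
```

```text
time: 8.9
ee_pos: [0.4929, -0.1409, 0.0076]
tcp_rot: [-65.0, -0.0, -21.3]
wrist_force: [0.4, -0.0, 0.6]
opening: 0.0601
time: 9.4
ee_pos: [0.4968, -0.1326, 0.0091]
tcp_rot: [-65.0, -0.1, -21.3]
wrist_force: [-0.4, 0.1, 0.2]
opening: 0.06
time: 9.9
ee_pos: [0.4999, -0.1244, 0.0088]
tcp_rot: [-65.0, -0.1, -21.3]
wrist_force: [-0.8, -0.6, 0.2]
opening: 0.06
tcp ramp [-0.0456  0.0005  0.0088] F [-0.8 -0.6  0.2] t 9.9
top 0.67 jar x,yawdeg,z [-0.0179  0.0378  0.0423] y [-0.055  0.06 ] rms 0.0016375474486879874
side 0.62 jar x,yawdeg,z [-0.0158  0.2603  0.0391] y [-0.06  0.03] rms 0.00743713297595635
```

Contact is made and the jar rolls (-22 to -18 mm, yaw about 0). I'll continue to the foot of the incline and start up it.

```bash
for i in 1 2; do python3 -m jog '[[0.3,0.028,0.07,0,0,0,0],[0.3,0.056,0.142,0,0,0,0],[0.3,0.085,0.217,0,0,0,0],[0.3,0.115,0.295,0.005,0,0,0],[0.3,0.147,0.372,0.01,0,0,0]]'; done
for i in 1 2; do python3 -m jog '[[0.3,0.03,0.074,0.012,0,0,0],[0.3,0.059,0.149,0.025,0,0,0],[0.3,0.088,0.223,0.038,0,0,0],[0.3,0.118,0.298,0.05,0,0,0],[0.3,0.147,0.372,0.063,0,0,0]]'; done;  python3 chk.py e
```

```text
time: 10.6
ee_pos: [0.5036, -0.115, 0.0091]
tcp_rot: [-65.0, -0.1, -21.3]
wrist_force: [-1.1, 0.1, 0.6]
opening: 0.0594
time: 11.1
ee_pos: [0.5074, -0.1062, 0.0096]
tcp_rot: [-65.0, -0.1, -21.3]
wrist_force: [-0.8, -3.2, 1.6]
opening: 0.0598
time: 11.6
ee_pos: [0.5109, -0.0965, 0.0109]
tcp_rot: [-65.0, -0.1, -21.3]
wrist_force: [-0.0, -1.6, 1.9]
opening: 0.0595
time: 12.1
ee_pos: [0.5146, -0.0872, 0.0125]
tcp_rot: [-65.0, -0.1, -21.3]
wrist_force: [0.3, -3.3, 1.4]
opening: 0.0599
tcp ramp [-0.0055  0.0004  0.0125] F [ 0.3 -3.3  1.4] t 12.1
top 0.65 jar x,yawdeg,z [0.0217 0.0131 0.0462] y [-0.054  0.059] rms 0.0016865234509913364
side 0.58 jar x,yawdeg,z [0.0237 0.6983 0.0446] y [-0.06  0.03] rms 0.004574438965327913
```

```bash
for i in 1 2 3 4 5 6; do python3 -m jog '[[0.3,0.03,0.074,0.012,0,0,0],[0.3,0.059,0.149,0.025,0,0,0],[0.3,0.088,0.223,0.038,0,0,0],[0.3,0.118,0.298,0.05,0,0,0],[0.3,0.147,0.372,0.063,0,0,0]]' | grep force; done;  python3 chk.py f
```

```text
wrist_force: [-0.5, -4.1, 2.6]
wrist_force: [-0.6, -2.8, 1.9]
wrist_force: [-1.0, -2.9, 1.8]
wrist_force: [-1.5, -2.8, 2.9]
wrist_force: [-0.2, -3.3, 2.8]
wrist_force: [-0.2, -3.0, 2.0]
tcp ramp [0.0545 0.0004 0.022 ] F [-0.2 -3.   2. ] t 15.3
top 0.91 jar x,yawdeg,z [ 0.0817 -0.1192  0.0556] y [-0.055  0.06 ] rms 0.0021773052701254754
side 0.67 jar x,yawdeg,z [ 0.084  -0.2285  0.0542] y [-0.06   0.055] rms 0.006315596382805248
```

```bash
for i in 1 2 3 4 5 6 7; do python3 -m jog '[[0.3,0.03,0.074,0.012,0,0,0],[0.3,0.059,0.149,0.025,0,0,0],[0.3,0.088,0.223,0.038,0,0,0],[0.3,0.118,0.298,0.05,0,0,0],[0.3,0.147,0.372,0.063,0,0,0]]' | grep force; done;  python3 chk.py g
```

```text
wrist_force: [-0.9, -3.8, 2.1]
wrist_force: [-0.0, -3.2, 2.1]
wrist_force: [-1.8, -3.2, 1.5]
wrist_force: [-1.2, -3.1, 2.6]
wrist_force: [-1.6, -2.8, 2.2]
wrist_force: [-0.3, -3.6, 2.4]
wrist_force: [-0.2, -3.3, 1.4]
tcp ramp [0.1245 0.0003 0.033 ] F [-0.2 -3.3  1.4] t 19.0
top 0.76 jar x,yawdeg,z [ 0.1516 -0.0226  0.0667] y [-0.055  0.06 ] rms 0.0020464141471737128
top 0.46 jar x,yawdeg,z [0.1896 0.0438 0.0765] y [-0.059  0.063] rms 0.0301660534293771
side 0.91 jar x,yawdeg,z [0.1539 0.0358 0.0673] y [-0.06   0.058] rms 0.004153472344606564
```

```bash
for i in 1 2 3 4; do python3 -m jog '[[0.3,0.018,0.045,0.004,0,0,0],[0.3,0.035,0.089,0.008,0,0,0],[0.3,0.053,0.134,0.012,0,0,0],[0.3,0.07,0.179,0.016,0,0,0],[0.3,0.088,0.223,0.02,0,0,0]]' | grep force; done;  python3 chk.py i
```

```text
wrist_force: [-0.9, -3.2, 1.4]
wrist_force: [-1.1, -2.2, 2.6]
wrist_force: [0.4, 0.2, -0.2]
wrist_force: [1.4, 0.8, 0.1]
tcp ramp [0.1484 0.0003 0.035 ] F [1.4 0.8 0.1] t 21.2
top 0.84 jar x,yawdeg,z [0.1877 0.0277 0.0652] y [-0.054  0.06 ] rms 0.0017154593058982366
side 0.71 jar x,yawdeg,z [ 0.1899 -1.1415  0.0658] y [-0.059  0.032] rms 0.005117783585601712
```

It has dropped into the cradle (x ≈ 0.188, z ≈ 0.065). A gentle nudge will make sure it is seated against the stop.

```bash
for i in 1 2; do python3 -m jog '[[0.3,0.015,0.037,0,0,0,0],[0.3,0.03,0.074,0,0,0,0],[0.3,0.045,0.111,0,0,0,0],[0.3,0.06,0.149,0,0,0,0],[0.3,0.074,0.186,0,0,0,0]]' | grep force; done
python3 -m jog '[[0.3,0.012,0.03,0,0,0,0],[0.3,0.02,0.05,0,0,0,0]]' | grep force
```

```text
wrist_force: [0.7, 0.0, 0.3]
wrist_force: [0.6, -0.5, 0.7]
wrist_force: [0.2, -0.1, 0.5]
```

```bash
python3 -m jog '[[0.3,0.012,0.03,0,0,0,0],[0.3,0.024,0.06,0,0,0,0]]' | grep force
python3 -m jog '[[0.3,0.012,0.03,0,0,0,0],[0.3,0.024,0.06,0,0,0,0]]' | grep force; python3 chk.py j
```

```text
wrist_force: [-1.8, -5.2, 1.9]
wrist_force: [-6.9, -11.7, 3.8]
tcp ramp [0.1614 0.     0.0346] F [ -6.9 -11.7   3.8] t 23.0
top 0.9 jar x,yawdeg,z [ 0.1878 -0.1416  0.0653] y [-0.054  0.06 ] rms 0.011121404652115516
side 0.62 jar x,yawdeg,z [0.189  0.3024 0.0653] y [-0.061  0.057] rms 0.01082619023625107
```

Firm contact at 13 N: the jar is seated against the stop. Now I retreat straight back down the ramp, then lift.

```bash
python3 -m jog '[[0.3,-0.03,-0.07,0,0,0,0],[0.3,-0.1,-0.25,0,0,0,0],[0.3,-0.25,-0.62,0,0,0,0],[0.3,-0.5,-1.2,0.1,0,0,0],[0.3,-0.8,-2,0.5,0,0,0]]'
python3 -m jog '[[0.3,-0.2,-0.5,0.8,0,0,0],[0.3,-0.4,-1,1.8,0,0,0],[0.3,-0.5,-1.3,3,0,0,0],[0.3,-0.5,-1.3,4.2,0,0,0],[0.3,-0.5,-1.3,5,0,0,0]]'
python3 -m jog '[[0.3,0,0,0,0,0,0],[0.3,0,0,0,0,0,0],[0.3,0,0,0,0,0,0],[0.3,0,0,0,0,0,0],[0.3,0,0,0,0,0,0]]'|grep force
python3 chk.py k
```

```text
time: 23.7
ee_pos: [0.5554, 0.0192, 0.0466]
tcp_rot: [-65.0, 0.0, -21.2]
wrist_force: [0.1, 0.3, -0.2]
opening: 0.0601
time: 24.2
ee_pos: [0.5442, -0.0139, 0.1748]
tcp_rot: [-65.0, -0.2, -21.3]
wrist_force: [0.7, -0.3, -0.8]
opening: 0.0596
wrist_force: [-0.1, 0.4, 0.2]
tcp ramp [0.0742 0.0006 0.1716] F [-0.1  0.4  0.2] t 24.7
top 0.8 jar x,yawdeg,z [0.1876 0.0063 0.0653] y [-0.054  0.059] rms 0.0016396150833496853
side 0.57 jar x,yawdeg,z [0.1891 0.3878 0.0661] y [-0.059  0.057] rms 0.0031905701944043067
```

View pics/top_k.png

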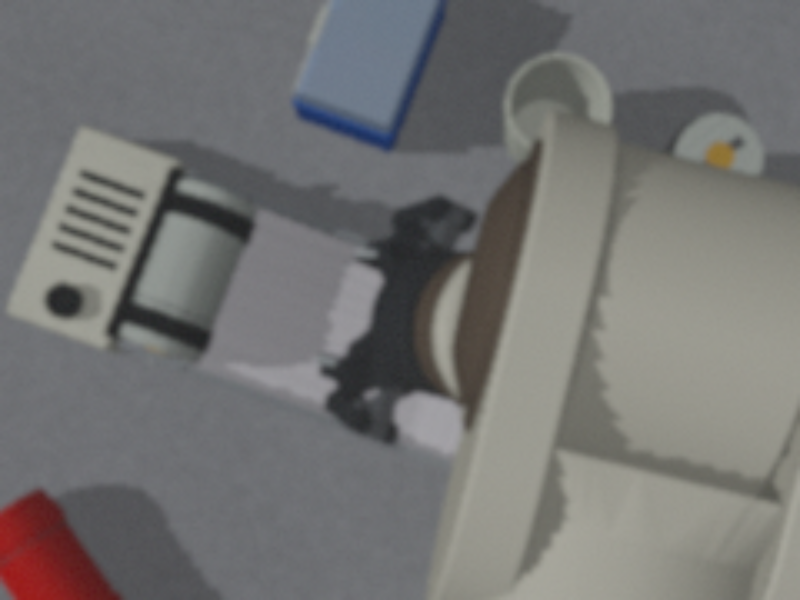

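The jar lies against the black stop at (190,265). The fingers are clear, and the tip box, beaker and spare jar are still standing in place. I'm handing in.

```bash
python3 -c "
from workcell import bot
print(bot.job_done())"
```

```text
the job is handed in; nothing more can be done
None
```

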